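# Sweep loose tube fittings into the sweep tray

## Robot

A 6-joint arm with a two-finger parallel gripper is mounted at the origin on a cart in front of the work surface, level with it; the furniture and walls round the work are solid. World frame = base frame: x ahead of the robot, y to its left, z up, the work surface at z = 0. Lengths are in m, angles in rad, forces in N, time in s.
With the tool pointing down it reaches from about 0.3 to 0.85 m from the base axis. Payload 5.4 kg.
Tool frame: the origin (TCP) lies between the finger pads; the fingertips stand 11 mm ahead of it and the grasp point (between the pads) lies 8 mm behind it; z points along the fingers, y is the line along which they close (so a half turn about z gives the same grasp; the last joint's range is limited). The gripper opens to 85 mm and grips with 20 to 120 N. Pads are 22 mm wide; open, the fingers measure 114 mm over their backs; the gripper's body (76 mm by 85 mm) begins 54 mm behind the grasp point. The pads swing forward as they close: fully open they stand 13 mm farther back than shut.
Start: joints at [-1.388, 0.158, 1.597, -0, 1.386, -0.21], TCP at [0.22, -0.531, 0.242] pointing down, gripper open.
Joint ranges: [-2.91, 2.91], [-0.94, 2.29], [0.18, 2.7], [-1.29, 4.43], [0.17, 2.64], [-3, 3]. Speed limits (rad/s): [2.57, 2.57, 3.14, 3.14, 3.14, 3.14].

## Interface

Orientations are given as a rotation vector (axis times angle).
In Python, from cell import r gives the robot as it stands.
- The arm moves only by the tool drive_tool, never from a script. Its arguments are lists of equal length, an entry for each row: "hand": the closure, from 0 (fully open) to 1 (shut); "slide": the shift along the world's x, y, z in cm, a list of three; "dr": the turn, a rotation vector about the world's x, y, z in rad, a list of three. In form: {"hand": [hand, ...], "slide": [[dx, dy, dz], ...], "dr": [[wx, wy, wz], ...]}. A call has 1 to 12 rows; each row shifts and turns the commanded pose from where the row before left it; what a row does not reach is not made up. A row lasts 1/10 s, in which the tool goes at most 50 mm and 8.59 degrees, less where a joint would pass 70% of its speed; a pose out of reach is approached as far as the arm can. A call with a gripper value outside its range is refused whole. The fingers move at their own pace and stop on an object; the grip force is fixed at half the most. Time passes only in rows, so rows that do not move let the fingers close. It gives the time, the measured TCP pose, the force, the opening and the grip force at its end, in the units of the state.
- r.observe(): the state, without advancing time (a new reading comes with each control period).
- r.read_camera(name): name is "side" or "top"; returns a dict with "image" (400x640x3 uint8, red, green, blue), "vfov" (degrees; the focal length in pixels is half the picture's height over the tangent of half this angle, whatever the lens; pixels are square), "cx", "cy" (the principal point, pixels), "rvec" (rotation vector, rad) and "tvec" (3), from world to camera coordinates, as OpenCV has them. Camera axes: x right, y down, z forward; pixel columns grow to the right and rows downward; lengths in m; the calibration is good to about 2 mm. A picture is of the moment at which its call begins. There is no depth.
- r.finish_job(): hands the job in; it is judged then, once.
Trained networks look in the newest picture that a camera, given by its name, has taken for a name from the list of things; names that differ only in an ending like _2 or _b are one class to them, and where a whole thing is asked for, a point or a joint stands for the part that bears it (a point fixed in the world has none). Each returns a list of dicts, best first, with "conf" (0 to 1); they miss things now and then, are a little off and sometimes report something else, mostly with a low value. They report only what shows in the picture. A call takes as long as a camera call.
- r.boxes_of(camera, thing): "location" ([column, row] in pixels, amid what is visible of it).
- r.mark_of(camera, thing): "location" ([column, row] in pixels: a listed point, or the origin of a listed thing).
The state is a dict: "time": time; "q": joint angles; "joint_velocities": joint speeds; "joint_torque": joint torques, N m; "ee_pos": TCP position; "tcp_rot": TCP orientation; "force": force on the tool from outside, world axes, zero at the start; "wrist_torque": the same for the moment, N m; "finger_gap": finger opening in m; "gripper_force": force on a finger pad.
Only numpy, scipy, OpenCV 4.12 (cv2) and the standard library are available. Lean on these libraries where they do the work, as an engineer would, in place of code of your own. Each camera call takes 0.05 s, during which the arm holds its last target. There are 200 camera calls.

## Task

Three small tube fittings (green, yellow and red) lie scattered on the bench. Sweep them along the bench with your fingers, without picking them up, over the sloping lip and well into the open front of the blue tray, so that all three lie on its flat floor completely past the lip. Leave the standing vial with the black cap, the flat sensor case and the marker pen where they are.

Things in the scene. Friction and masses are not known exactly. Their poses are not given: they have to be found in the camera images.
- nut_green (a point): Middle of the green fitting: a hexagonal coloured nut, 12 mm across, with a thinner black and tan tail (7 mm thick), 29 mm long in all, 11 mm high, about 14 g, lying loose on the bench. The point is halfway along it, 5.5 mm above the surface. Its y axis runs along the fitting, the nut at +y. It slides when pushed low down and may roll a little.
- nut_yellow (a point): Middle of the yellow fitting, otherwise the same as the green one. A fixed keyboard, up to about 40 mm high, lies left of the fittings; keep the fingers at y below -0.15 m (world) to stay clear of it.
- nut_red (a point): Middle of the red fitting, otherwise the same as the green one.
- tray: Blue sweep tray, fixed, 120 mm (x) by 170 mm (y). Origin: centre of its underside, on the bench. Open at its -x side, facing the robot: a lip slopes from bench height at x = -60 mm to 2 mm at x = -38 mm, then a flat floor 2 mm thick. Walls 23 mm high from x = -38 mm: inner sides at y = -81 and +81 mm, inner back at x = +56 mm. A wire loop stands out 25 mm behind. Turned up to 0.25 rad.
- vial: Screw vial with a black cap, standing loose, 16 mm in diameter and 48 mm high, about 20 g, easily knocked over. Origin: centre of its underside. It stands in one of the four places of a row that it shares with the fittings, places about 65 mm apart. Must stay standing where it is.
- case: Flat white sensor case with a clear lid, 55 x 85 x 18 mm, lying loose to the right of the tray. Origin: centre of its underside. Leave alone.
- marker: Black marker pen with a blue cap, 14 x 132 x 16 mm, lying loose near the front edge of the bench to the right. Origin: middle of its underside; its y axis runs along it. Leave alone.

How it is judged:
By the outcome, as a careful person would: the job done as asked, in the order asked, and still so for the second after the job is handed in, with the robot touching nothing.
It also fails if it takes over 72 s, if anything falls off the work surface, if the arm or the gripper's body presses on something with over 40 N, if the wrist force passes 120 N, or if a joint passes its speed limit or range.

## Working session

There is one attempt and no reset: what is moved stays moved. The work goes in short steps, Python scripts to look and compute and a tool call to move; the robot and the scene stay as the last step left them, time stands still between calls to the robot, and variables do not carry over. Pictures are saved under pics/ and viewed, at most 10 in all, crops included, and the job is handed in when it is done.

Besides the shell and the picture viewer there is one more tool, called after "Emit:" by a JSON object that holds its "op" and its "data", one argument or row to a line. drive_tool: Moves the arm, as the interface text tells. Its arguments: {"type":"object","properties":{"hand":{"type":"array","items":{"type":"number"}},"slide":{"type":"array","items":{"type":"array","items":{"type":"number"}}},"dr":{"type":"array","items":{"type":"array","items":{"type":"number"}}}},"required":["hand","slide","dr"]}

```bash
mkdir -p pics; cat > h.py <<'E'
import numpy as np, cv2
from cell import r
def cam(n):
    c=r.read_camera(n); h=c["image"].shape[0]
    f=h/2/np.tan(np.radians(c["vfov"])/2)
    c["K"]=np.array([[f,0,c["cx"]],[0,f,c["cy"]],[0,0,1]]); c["R"]=cv2.Rodrigues(np.array(c["rvec"],float))[0]; c["t"]=np.array(c["tvec"],float)
    return c
def world(c,uv,z):
    d=c["R"].T@np.linalg.inv(c["K"])@np.array([uv[0],uv[1],1.]); o=-c["R"].T@c["t"]
    return o+d*(z-o[2])/d[2]
def save(c,n): cv2.imwrite(n,c["image"][:,:,::-1])
Z=dict(nut_green=.0055,nut_yellow=.0055,nut_red=.0055,tray=0,vial=0,case=0,marker=0)
def look(names=Z,cams=("top","side"),pic=None):
    for n in cams:
        c=cam(n)
        if pic: save(c,f"pics/{pic}_{n}.png")
        for k in names:
            for m in r.mark_of(n,k)[:2]:
                print(n,k,np.round(m["location"],0),round(m["conf"],2),np.round(world(c,m["location"],Z[k]),3))
E
python3 - <<'E'
from h import *
look(pic="a")
s=r.observe(); print(s["time"],s["ee_pos"],s["tcp_rot"],s["finger_gap"],s["force"])
E
```

```text
top nut_green [256. 220.] 0.57 [ 0.455 -0.196  0.005]
top nut_yellow [344. 231.] 0.63 [ 0.435 -0.405  0.005]
top nut_red [313. 230.] 0.54 [ 0.436 -0.331  0.005]
top tray [309. 150.] 0.94 [ 0.625 -0.315  0.   ]
top vial [286. 230.] 0.62 [ 0.433 -0.267  0.   ]
top case [404. 159.] 0.91 [ 0.609 -0.542  0.   ]
top marker [389. 264.] 0.85 [ 0.359 -0.512  0.   ]
side nut_green [313. 267.] 0.59 [ 0.453 -0.198  0.006]
side nut_yellow [344. 231.] 0.51 [ 0.438 -0.324  0.006]
side nut_yellow [358. 211.] 0.46 [ 0.432 -0.416  0.006]
side nut_red [347. 229.] 0.48 [ 0.434 -0.335  0.006]
side tray [242. 221.] 0.85 [ 0.628 -0.317  0.   ]
side vial [341. 252.] 0.6 [ 0.426 -0.261  0.   ]
side case [302. 182.] 0.8 [ 0.587 -0.535  0.   ]
side marker [402. 196.] 0.82 [ 0.362 -0.529  0.   ]
0.8 [ 0.22006749 -0.53120677  0.24231388] [3.08117321e+00 6.13030430e-01 1.54286394e-05] 0.08509094271618435 [-0.02351455 -0.27009249 -0.76207973]
```

```bash
python3 - <<'E'
import cv2
a=cv2.imread("pics/a_top.png")[110:280,210:430]; cv2.imwrite("pics/b.png",cv2.resize(a,None,fx=3.5,fy=3.5,interpolation=cv2.INTER_CUBIC))
E
```

```text
(no output)
```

View pics/b.png

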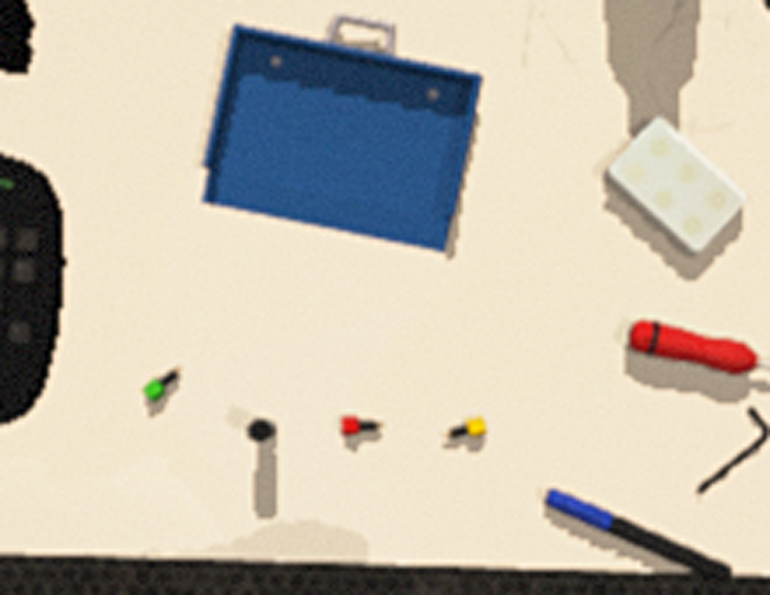

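View pics/a_side.png

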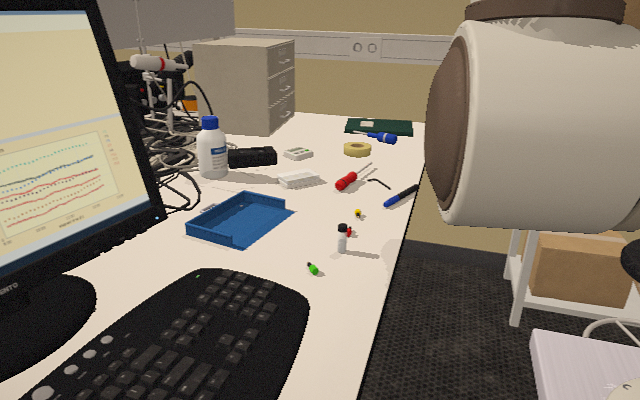

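The top crop shows the tray turned about -0.2 rad, with its open front corners near pixels (269,168) and (338,181). Green is at (256,220), the vial at about (284,233), red at (312,231) and yellow at (344,231). The marker's blue end is near (367,251). The side view agrees with this, and its first "yellow" hit is really the red fitting.

```bash
python3 - <<'E'
from h import *
c=cam("top")
o=np.array([210,110])
for n,p,z in [("lipL",(205,202),0),("lipR",(447,250),0),("backL",(236,27),.023),("backR",(480,76),.023),("gnut",(154,389),.0055),("gtail",(178,370),.0055),("rnut",(349,425),.0055),("rtail",(381,427),.0055),("ynut",(477,426),.0055),("ytail",(446,435),.0055),("cap",(261,430),.048),("mark",(548,493),.008),("kb",(64,260),.02),("kb2",(50,390),.02)]:
    print(n,np.round(world(c,np.array(p)/3.5+o,z),3))
E
```

```text
lipL [ 0.58 -0.22  0.  ]
lipR [ 0.552 -0.386  0.   ]
backL [ 0.695 -0.24   0.023]
backR [ 0.667 -0.404  0.023]
gnut [ 0.451 -0.191  0.005]
gtail [ 0.465 -0.207  0.005]
rnut [ 0.431 -0.323  0.005]
rtail [ 0.43  -0.344  0.005]
ynut [ 0.433 -0.409  0.005]
ytail [ 0.426 -0.388  0.005]
cap [ 0.427 -0.268  0.048]
mark [ 0.39  -0.457  0.008]
kb [ 0.535 -0.13   0.02 ]
kb2 [ 0.449 -0.125  0.02 ]
```

Emit:
{"op": "drive_tool", "data": {
  "hand": [0.93,0.93,0.93,0.93,0.93,0.93,0.93,0.93,0.93],
  "slide": [
    [3,2,-1],
    [3,2,-1],
    [3,2,-1],
    [3,2,-1],
    [3,2,-1],
    [2,1,-1],
    [1,0,-1],
    [0,0,-1],
    [0,0,0]
  ],
  "dr": [
    [0,0,0.05],
    [0,0,0],
    [0,0,0],
    [0,0,0],
    [0,0,0],
    [0,0,0],
    [0,0,0],
    [0,0,0],
    [0,0,0]
  ]
}}

```text
time: 1.75
ee_pos: [0.3988, -0.421, 0.1603]
tcp_rot: [-3.062, -0.688, 0.003]
force: [-0.8, 0.7, -0.2]
finger_gap: 0.006
gripper_force: 0.0
```

Emit:
{"op": "drive_tool", "data": {
  "hand": [0.93,0.93,0.93,0.93,0.93,0.93,0.93],
  "slide": [
    [0,0.3,-4],
    [0,0,-4],
    [0,0,-3],
    [0,0,-2],
    [0,0,-1],
    [0,0,-0.6],
    [0,0,0]
  ],
  "dr": [
    [0,0,0],
    [0,0,0],
    [0,0,0],
    [0,0,0],
    [0,0,0],
    [0,0,0],
    [0,0,0]
  ]
}}

```text
time: 2.45
ee_pos: [0.3998, -0.4189, 0.0166]
tcp_rot: [3.065, 0.689, 0.0]
force: [-0.5, -0.3, 0.1]
finger_gap: 0.0056
gripper_force: 0.0
```

Emit:
{"op": "drive_tool", "data": {
  "hand": [0.93,0.93,0.93,0.93,0.93,0.93,0.93,0.93,0.93,0.93,0.93,0.93],
  "slide": [
    [0.4,0.2,0],
    [0.5,0.25,0],
    [0.5,0.25,0],
    [0.7,0.35,0],
    [0.7,0.35,0],
    [0.7,0.35,0],
    [0.7,0.35,0],
    [0.7,0.35,0],
    [0.7,0.35,0],
    [0.7,0.35,0],
    [0.4,0.2,0],
    [0,0,0]
  ],
  "dr": [
    [0,0,0],
    [0,0,0],
    [0,0,0],
    [0,0,0],
    [0,0,0],
    [0,0,0],
    [0,0,0],
    [0,0,0],
    [0,0,0],
    [0,0,0],
    [0,0,0],
    [0,0,0]
  ]
}}

```text
time: 3.65
ee_pos: [0.4677, -0.3844, 0.0163]
tcp_rot: [3.065, 0.691, 0.001]
force: [-1.0, -1.1, 1.9]
finger_gap: 0.0062
gripper_force: 0.7
```

```bash
python3 - <<'E'
from h import *
look(["nut_yellow","nut_red","vial","marker"],pic="c")
a=cv2.imread("pics/c_top.png")[110:280,210:430]; b=cv2.imread("pics/c_side.png")[150:300,180:420]
cv2.imwrite("pics/c.png",np.vstack([cv2.resize(a,(440,340)),cv2.resize(b,(440,275))[:260]]))
E
```

```text
top nut_yellow [258. 221.] 0.33 [ 0.453 -0.2    0.005]
top nut_red [314. 234.] 0.4 [ 0.426 -0.333  0.005]
top vial [288. 232.] 0.62 [ 0.428 -0.272  0.   ]
top marker [389. 261.] 0.64 [ 0.366 -0.511  0.   ]
side nut_yellow [342. 254.] 0.45 [ 0.421 -0.249  0.006]
side nut_red [348. 230.] 0.58 [ 0.432 -0.331  0.006]
side vial [340. 253.] 0.52 [ 0.427 -0.259  0.   ]
side marker [400. 197.] 0.69 [ 0.365 -0.523  0.   ]
```

View pics/c.png

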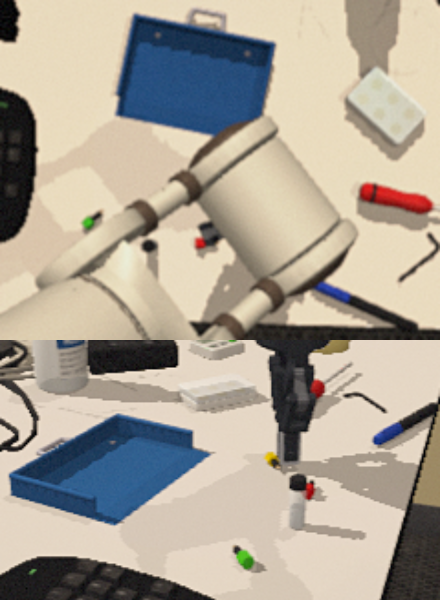

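The side crop shows yellow just ahead of the fingers at about (329,216) in full-frame pixels, and the vial and red haven't moved. In the top view the arm hides yellow.

```bash
python3 - <<'E'
from h import *
c=cam("side")
for p in [(270,456),(277,466),(290,460),(280,459)]:
    print(np.round(world(c,(180+p[0]/1.8333,150+(p[1]-340)/1.8333),.0055),3))
E
```

```text
[ 0.485 -0.386  0.006]
[ 0.472 -0.365  0.006]
[ 0.463 -0.383  0.006]
[ 0.473 -0.382  0.006]
```

Yellow lies flat against the face of the fingers, centred on them. I'll continue, turning gently toward the tray's direction.

Emit:
{"op": "drive_tool", "data": {
  "hand": [0.93,0.93,0.93,0.93,0.93,0.93,0.93,0.93,0.93,0.93,0.93,0.93],
  "slide": [
    [0.6,0.28,0],
    [0.72,0.34,0],
    [0.72,0.32,0],
    [0.73,0.31,0],
    [0.74,0.3,0],
    [0.75,0.29,0],
    [0.75,0.27,0],
    [0.76,0.25,0],
    [0.76,0.23,0],
    [0.77,0.21,0],
    [0.77,0.19,0],
    [0.77,0.17,0]
  ],
  "dr": [
    [0,0,0],
    [0,0,-0.02],
    [0,0,-0.02],
    [0,0,-0.02],
    [0,0,-0.02],
    [0,0,-0.02],
    [0,0,-0.02],
    [0,0,-0.02],
    [0,0,-0.02],
    [0,0,-0.02],
    [0,0,-0.02],
    [0,0,-0.02]
  ]
}}

```text
time: 5.4
ee_pos: [0.5557, -0.3528, 0.0166]
tcp_rot: [-3.122, -0.349, 0.002]
force: [-4.6, 0.6, 6.5]
finger_gap: 0.0058
gripper_force: 3.5
```

Emit:
{"op": "drive_tool", "data": {
  "hand": [0.93,0.93,0.93,0.93,0.93,0.93,0.93,0.93,0.93],
  "slide": [
    [0.8,0.1,0],
    [0.8,0.05,0],
    [0.8,0,0],
    [0.8,0,0],
    [0.8,0,0],
    [0.8,0,0],
    [0.6,0,0],
    [0.4,0,0],
    [0,0,0]
  ],
  "dr": [
    [0,0,-0.04],
    [0,0,-0.04],
    [0,0,-0.04],
    [0,0,-0.04],
    [0,0,-0.04],
    [0,0,0],
    [0,0,0],
    [0,0,0],
    [0,0,0]
  ]
}}

```text
time: 6.3
ee_pos: [0.6143, -0.3516, 0.0171]
tcp_rot: [3.141, 0.037, 0.001]
force: [-1.9, 0.4, 3.4]
finger_gap: 0.006
gripper_force: 1.6
```

```bash
python3 - <<'E'
from h import *
look(["nut_yellow","nut_red","vial"],pic="d")
a=cv2.imread("pics/d_top.png")[110:280,210:430]; b=cv2.imread("pics/d_side.png")[150:300,180:420]
cv2.imwrite("pics/d.png",np.vstack([cv2.resize(a,(440,340))[:300],cv2.resize(b,(480,300))[:,:440]]))
E
```

```text
top nut_red [314. 230.] 0.42 [ 0.435 -0.334  0.005]
top vial [290. 232.] 0.42 [ 0.427 -0.277  0.   ]
side nut_yellow [250. 211.] 0.45 [ 0.627 -0.348  0.006]
side nut_red [348. 232.] 0.42 [ 0.428 -0.323  0.006]
side vial [339. 253.] 0.62 [ 0.428 -0.258  0.   ]
```

View pics/d.png

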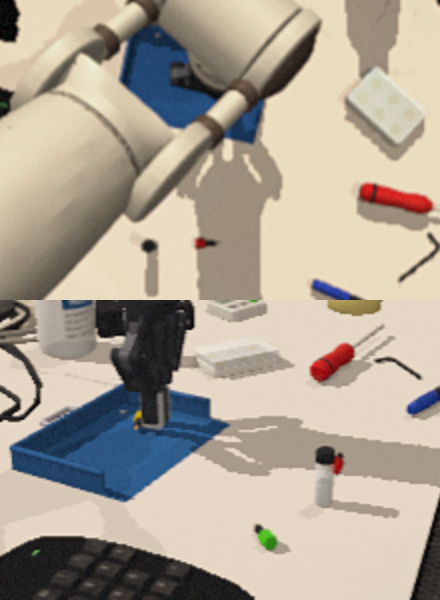

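Yellow is on the tray floor at about (0.628,-0.348), roughly 45 mm past the lip. Red is next.

Emit:
{"op": "drive_tool", "data": {
  "hand": [0.93,0.93,0.93,0.93,0.93,0.93,0.93,0.93,0.93,0.93,0.93,0.93],
  "slide": [
    [-1,0,0],
    [-0.5,0,2],
    [0,0,4],
    [-2,0,3],
    [-3,0.2,0],
    [-3.5,0.2,0],
    [-3.5,0.2,0],
    [-3.5,0.2,0],
    [-3,0.2,0],
    [-1.4,0.2,0],
    [0,0,0],
    [0,0,0]
  ],
  "dr": [
    [0,0,0],
    [0,0,0],
    [0,0,0],
    [0,0,0],
    [0,0,0.04],
    [0,0,0.04],
    [0,0,0.04],
    [0,0,0],
    [0,0,0],
    [0,0,0],
    [0,0,0],
    [0,0,0]
  ]
}}

```text
time: 7.9
ee_pos: [0.3999, -0.3397, 0.1064]
tcp_rot: [3.133, 0.223, 0.001]
force: [-0.3, -0.1, 0.6]
finger_gap: 0.0059
gripper_force: 0.0
```

```bash
python3 - <<'E'
from h import *
s=r.observe(); print(s["ee_pos"],s["tcp_rot"])
look(["nut_yellow","nut_red","vial"],("side",))
E
```

```text
[ 0.39988333 -0.33972066  0.10640031] [3.13335781e+00 2.23260367e-01 1.17768070e-03]
side nut_yellow [250. 212.] 0.6 [ 0.626 -0.347  0.006]
side nut_red [346. 232.] 0.46 [ 0.432 -0.322  0.006]
side vial [343. 252.] 0.69 [ 0.423 -0.262  0.   ]
```

Emit:
{"op": "drive_tool", "data": {
  "hand": [0.93,0.93,0.93,0.93,0.93,0.93],
  "slide": [
    [0,0.1,-3],
    [0,0,-3],
    [0,0,-2],
    [0,0,-0.8],
    [0,0,-0.4],
    [0,0,0]
  ],
  "dr": [
    [0,0,0],
    [0,0,0],
    [0,0,0],
    [0,0,0],
    [0,0,0],
    [0,0,0]
  ]
}}

```text
time: 8.7
ee_pos: [0.3999, -0.3389, 0.0146]
tcp_rot: [3.133, 0.225, 0.001]
force: [-1.2, -0.4, -0.2]
finger_gap: 0.0059
gripper_force: 0.0
```

Emit:
{"op": "drive_tool", "data": {
  "hand": [0.93,0.93,0.93,0.93,0.93,0.93,0.93,0.93,0.93,0.93,0.93,0.93],
  "slide": [
    [0.4,0.06,0],
    [0.5,0.07,0],
    [0.5,0.07,0],
    [0.7,0.1,0],
    [0.8,0.12,0],
    [0.8,0.12,0],
    [0.8,0.12,0],
    [0.8,0.12,0],
    [0.8,0.12,0],
    [0.8,0.12,0],
    [0.8,0.12,0],
    [0.8,0.12,0]
  ],
  "dr": [
    [0,0,0],
    [0,0,0],
    [0,0,0],
    [0,0,0],
    [0,0,0],
    [0,0,0],
    [0,0,0],
    [0,0,0],
    [0,0,0],
    [0,0,0],
    [0,0,0],
    [0,0,0]
  ]
}}

```text
time: 9.9
ee_pos: [0.4851, -0.3259, 0.0143]
tcp_rot: [-3.134, -0.224, 0.0]
force: [-0.7, 0.3, 0.8]
finger_gap: 0.006
gripper_force: 0.7
```

```bash
python3 - <<'E'
from h import *
look(["nut_yellow","nut_red","vial"],("side",),pic="e")
b=cv2.imread("pics/e_side.png")[150:300,180:420]
cv2.imwrite("pics/e.png",cv2.resize(b,None,fx=3,fy=3))
E
```

```text
side nut_yellow [248. 212.] 0.51 [ 0.63  -0.345  0.006]
side nut_red [306. 228.] 0.55 [ 0.503 -0.315  0.006]
side vial [340. 252.] 0.7 [ 0.428 -0.262  0.   ]
```

View pics/e.png

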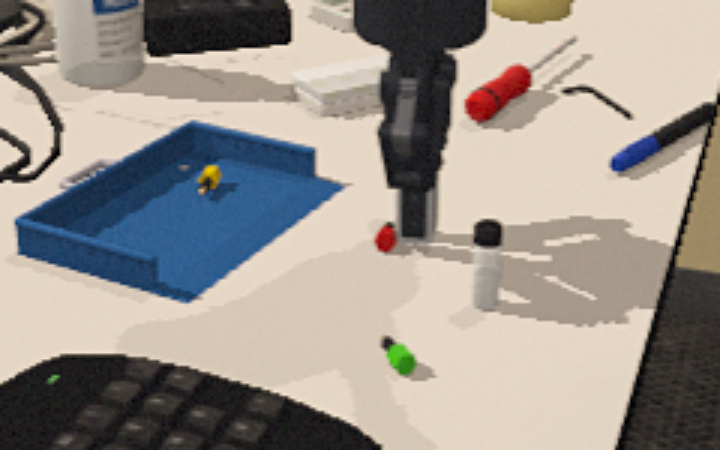

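Yellow rests in the tray at crop (208,178), and the vial is standing at (487,265). Red sits against the fingers at (385,238), a little left of their centre. I'll carry on with a slight bias to the left and raise the fingers for the lip.

Emit:
{"op": "drive_tool", "data": {
  "hand": [0.93,0.93,0.93,0.93,0.93,0.93,0.93,0.93,0.93,0.93,0.93,0.93],
  "slide": [
    [0.7,0.15,0],
    [0.8,0.18,0],
    [0.8,0.18,0],
    [0.8,0.18,0.1],
    [0.8,0.18,0.1],
    [0.8,0.18,0],
    [0.8,0.18,0],
    [0.8,0.18,0],
    [0.8,0.15,0],
    [0.8,0.15,0],
    [0.8,0.1,0],
    [0.8,0.1,0]
  ],
  "dr": [
    [0,0,0],
    [0,0,0],
    [0,0,0],
    [0,0,0],
    [0,0,0],
    [0,0,0],
    [0,0,0],
    [0,0,0],
    [0,0,0],
    [0,0,0],
    [0,0,0],
    [0,0,0]
  ]
}}

```text
time: 11.3
ee_pos: [0.5801, -0.3068, 0.0162]
tcp_rot: [-3.134, -0.224, 0.0]
force: [0.6, -0.4, -0.2]
finger_gap: 0.0057
gripper_force: 0.0
```

Emit:
{"op": "drive_tool", "data": {
  "hand": [0.93,0.93,0.93,0.93,0.93,0.93],
  "slide": [
    [0.8,0.1,0],
    [0.8,0.1,0],
    [0.8,0.1,0],
    [0.7,0.1,0],
    [0.4,0,0],
    [0,0,0]
  ],
  "dr": [
    [0,0,0],
    [0,0,0],
    [0,0,0],
    [0,0,0],
    [0,0,0],
    [0,0,0]
  ]
}}

```text
time: 11.9
ee_pos: [0.615, -0.3029, 0.0163]
tcp_rot: [3.133, 0.225, 0.0]
force: [0.9, 0.0, -0.7]
finger_gap: 0.0059
gripper_force: 0.0
```

```bash
python3 - <<'E'
from h import *
look(["nut_yellow","nut_red","nut_green","vial"],("side",),pic="f")
b=cv2.imread("pics/f_side.png")[150:300,180:420]
cv2.imwrite("pics/f.png",cv2.resize(b,None,fx=3,fy=3))
E
```

```text
side nut_red [268. 230.] 0.59 [ 0.565 -0.288  0.006]
side nut_red [243. 220.] 0.46 [ 0.622 -0.31   0.006]
side nut_green [312. 270.] 0.66 [ 0.451 -0.189  0.006]
side vial [342. 252.] 0.48 [ 0.425 -0.264  0.   ]
```

View pics/f.png

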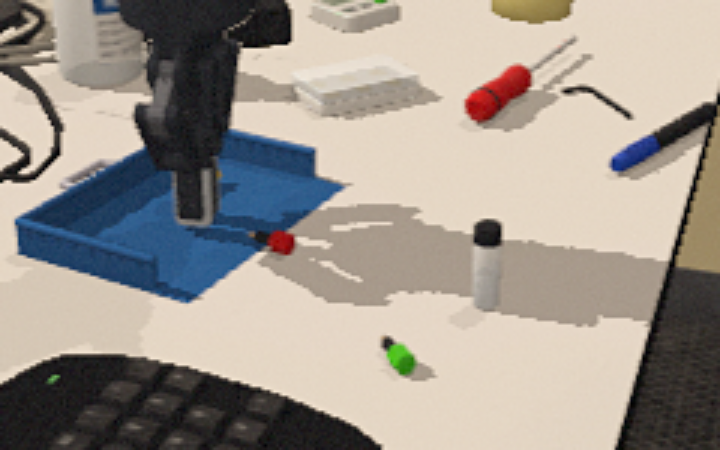

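Red slipped out to the left and lies across the lip, its nut at crop (282,242) and its tail at (250,238). I'll go back for it.

```bash
python3 - <<'E'
from h import *
c=cam("side")
for p in [(282,242),(293,243),(250,238)]:
    print(np.round(world(c,(180+p[0]/3,150+p[1]/3),.006),3))
E
```

```text
[ 0.553 -0.287  0.006]
[ 0.546 -0.288  0.006]
[ 0.572 -0.286  0.006]
```

Emit:
{"op": "drive_tool", "data": {
  "hand": [0.93,0.93,0.93,0.93,0.93,0.93,0.93,0.93,0.93],
  "slide": [
    [0,0,2],
    [0,0,3],
    [-2,0.5,1],
    [-3,0.5,0],
    [-3,0.5,0],
    [-2,0.5,0],
    [0,0,0],
    [0,0,0],
    [0,0,0]
  ],
  "dr": [
    [0,0,0],
    [0,0,0],
    [0,0,0],
    [0,0,0],
    [0,0,0],
    [0,0,0],
    [0,0,0],
    [0,0,0],
    [0,0,0]
  ]
}}

```text
time: 13.1
ee_pos: [0.5156, -0.2835, 0.0768]
tcp_rot: [3.133, 0.224, 0.002]
force: [-0.9, 0.0, -0.3]
finger_gap: 0.0058
gripper_force: 0.0
```

Emit:
{"op": "drive_tool", "data": {
  "hand": [0.93,0.93,0.93,0.93,0.93,0.93],
  "slide": [
    [0,-0.35,-2],
    [0,0,-2],
    [0,0,-1.5],
    [0,0,-0.5],
    [0,0,-0.2],
    [0,0,0]
  ],
  "dr": [
    [0,0,-0.07],
    [0,0,-0.07],
    [0,0,0],
    [0,0,0],
    [0,0,0],
    [0,0,0]
  ]
}}

```text
time: 13.7
ee_pos: [0.515, -0.2866, 0.0147]
tcp_rot: [3.141, 0.006, 0.001]
force: [0.3, 0.8, -0.0]
finger_gap: 0.0061
gripper_force: 0.0
```

Emit:
{"op": "drive_tool", "data": {
  "hand": [0.93,0.93,0.93,0.93,0.93,0.93,0.93,0.93,0.93,0.93,0.93,0.93],
  "slide": [
    [0.5,0,0],
    [0.5,0,0],
    [0.5,0,0],
    [0.5,0,0.1],
    [0.6,0,0.1],
    [0.6,0,0],
    [0.6,0,0],
    [0.6,0,0],
    [0.6,0,0],
    [0.6,0,0],
    [0.6,0,0],
    [0,0,0]
  ],
  "dr": [
    [0,0,0],
    [0,0,0],
    [0,0,0],
    [0,0,0],
    [0,0,0],
    [0,0,0],
    [0,0,0],
    [0,0,0],
    [0,0,0],
    [0,0,0],
    [0,0,0],
    [0,0,0]
  ]
}}

```text
time: 14.9
ee_pos: [0.5773, -0.2865, 0.0164]
tcp_rot: [3.141, 0.005, 0.001]
force: [-0.5, -0.5, -0.0]
finger_gap: 0.0062
gripper_force: 0.0
```

```bash
python3 - <<'E'
from h import *
look(["nut_yellow","nut_red","nut_green","vial"],("side",),pic="g")
b=cv2.imread("pics/g_side.png")[150:300,180:420]
cv2.imwrite("pics/g.png",cv2.resize(b,None,fx=3,fy=3))
E
```

```text
side nut_red [246. 224.] 0.43 [ 0.61  -0.296  0.006]
side nut_green [314. 267.] 0.66 [ 0.451 -0.197  0.006]
side vial [342. 253.] 0.64 [ 0.424 -0.261  0.   ]
```

View pics/g.png

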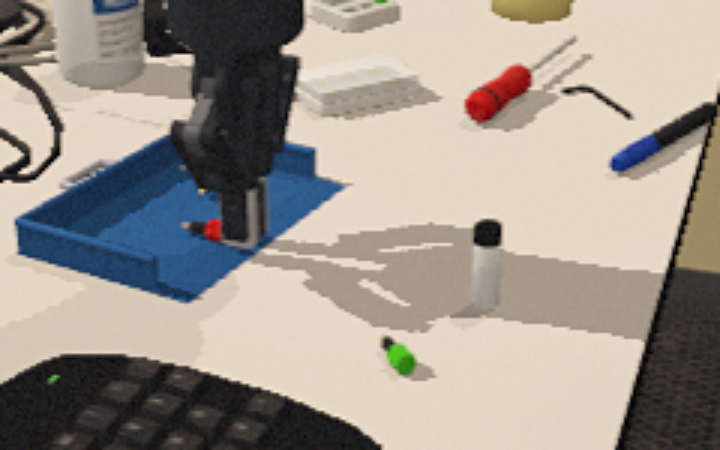

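Red is being pushed lengthwise into the tray, nut against the fingers at crop (213,231). I'll push it another 3 cm and then go round to green.

Emit:
{"op": "drive_tool", "data": {
  "hand": [0.93,0.93,0.93,0.93,0.93,0.93],
  "slide": [
    [0.5,0,0],
    [0.6,0,0],
    [0.6,0,0],
    [0.6,0,0],
    [0.6,0,0],
    [0,0,0]
  ],
  "dr": [
    [0,0,0],
    [0,0,0],
    [0,0,0],
    [0,0,0],
    [0,0,0],
    [0,0,0]
  ]
}}

```text
time: 15.75
ee_pos: [0.6064, -0.2864, 0.0164]
tcp_rot: [3.141, 0.005, 0.001]
force: [-0.9, 0.3, 0.3]
finger_gap: 0.0062
gripper_force: 0.0
```

Emit:
{"op": "drive_tool", "data": {
  "hand": [0.93,0.93,0.93,0.93,0.93,0.93,0.93,0.93,0.93,0.93,0.93,0.93],
  "slide": [
    [-1,0,0],
    [0,0,3],
    [0,0,4],
    [-2,1,3],
    [-3,2,0],
    [-3,2,0],
    [-3,2,0],
    [-3,2,0],
    [-2,1,0],
    [-1.5,0.5,0],
    [0,0,0],
    [0,0,0]
  ],
  "dr": [
    [0,0,0],
    [0,0,0],
    [0,0,0],
    [0,0,-0.06],
    [0,0,-0.06],
    [0,0,-0.06],
    [0,0,-0.06],
    [0,0,-0.06],
    [0,0,-0.06],
    [0,0,0],
    [0,0,0],
    [0,0,0]
  ]
}}

```text
time: 16.95
ee_pos: [0.4204, -0.1817, 0.1165]
tcp_rot: [3.091, -0.559, 0.001]
force: [-0.4, -0.2, 1.2]
finger_gap: 0.0062
gripper_force: 0.0
```

```bash
python3 - <<'E'
from h import *
look(["nut_yellow","nut_red","nut_green","vial"],("side",),pic="i")
c=cam("top");save(c,"pics/i_top.png")
b=cv2.imread("pics/i_side.png")[150:300,180:420]
cv2.imwrite("pics/i.png",cv2.resize(b,None,fx=3,fy=3))
E
```

```text
side nut_yellow [245. 210.] 0.43 [ 0.636 -0.348  0.006]
side nut_green [313. 266.] 0.42 [ 0.453 -0.199  0.006]
side vial [342. 253.] 0.76 [ 0.424 -0.26   0.   ]
```

View pics/i.png

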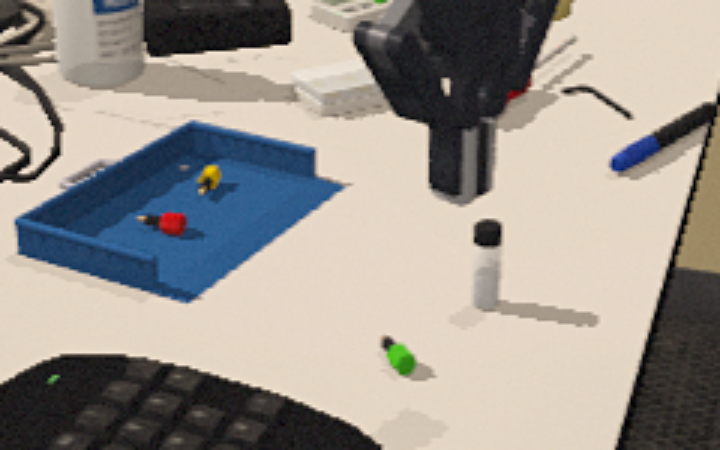

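Red and yellow both lie on the tray floor, at crop (165,222) and (208,178). Green is unmoved at (400,355), and the vial is still standing. I'll start on green.

Emit:
{"op": "drive_tool", "data": {
  "hand": [0.93,0.93,0.93,0.93,0.93,0.93,0.93],
  "slide": [
    [0,-0.5,-3],
    [0,0,-3],
    [0,0,-2.5],
    [0,0,-1],
    [0,0,-0.5],
    [0,0,-0.2],
    [0,0,0]
  ],
  "dr": [
    [0,0,-0.02],
    [0,0,0],
    [0,0,0],
    [0,0,0],
    [0,0,0],
    [0,0,0],
    [0,0,0]
  ]
}}

```text
time: 17.95
ee_pos: [0.4212, -0.1869, 0.0151]
tcp_rot: [3.085, -0.589, 0.002]
force: [0.0, -0.5, 0.4]
finger_gap: 0.0061
gripper_force: 0.0
```

Emit:
{"op": "drive_tool", "data": {
  "hand": [0.93,0.93,0.93,0.93,0.93,0.93,0.93,0.93,0.93,0.93,0.93,0.93],
  "slide": [
    [0.4,-0.16,0],
    [0.5,-0.2,0],
    [0.5,-0.2,0],
    [0.5,-0.2,0],
    [0.5,-0.2,0],
    [0.5,-0.2,0],
    [0.5,-0.2,0],
    [0.5,-0.2,0],
    [0.5,-0.2,0],
    [0.5,-0.2,0],
    [0.5,-0.2,0],
    [0,0,0]
  ],
  "dr": [
    [0,0,0],
    [0,0,0],
    [0,0,0],
    [0,0,0],
    [0,0,0],
    [0,0,0],
    [0,0,0],
    [0,0,0],
    [0,0,0],
    [0,0,0],
    [0,0,0],
    [0,0,0]
  ]
}}

```text
time: 19.15
ee_pos: [0.4753, -0.2085, 0.0145]
tcp_rot: [3.086, -0.589, 0.001]
force: [0.4, 0.3, -0.0]
finger_gap: 0.0061
gripper_force: 0.0
```

```bash
python3 - <<'E'
from h import *
look(["nut_yellow","nut_red","nut_green","vial"],("side",),pic="j")
b=cv2.imread("pics/j_side.png")[150:300,180:420]
cv2.imwrite("pics/j.png",cv2.resize(b,None,fx=3,fy=3))
E
```

```text
side nut_yellow [248. 209.] 0.51 [ 0.633 -0.354  0.006]
side nut_red [231. 224.] 0.64 [ 0.636 -0.287  0.006]
side nut_green [286. 262.] 0.48 [ 0.496 -0.199  0.006]
side vial [338. 250.] 0.54 [ 0.432 -0.269  0.   ]
```

View pics/j.png

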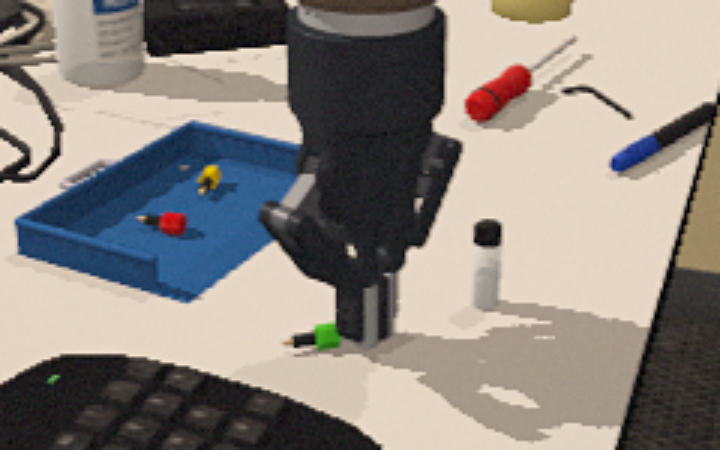

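Green turned so its tail points forward, with the nut at crop (326,335) and the tail tip at (288,342). I'll measure it.

```bash
python3 - <<'E'
from h import *
c=cam("side")
for p in [(326,335),(340,335),(288,342)]:
    print(np.round(world(c,(180+p[0]/3,150+p[1]/3),.0055),3))
E
```

```text
[ 0.493 -0.2    0.006]
[ 0.486 -0.202  0.006]
[ 0.509 -0.188  0.006]
```

Emit:
{"op": "drive_tool", "data": {
  "hand": [0.93,0.93,0.93,0.93,0.93,0.93,0.93,0.93,0.93,0.93],
  "slide": [
    [-1,0.4,0],
    [0,0,1.5],
    [-0.5,0.6,1.5],
    [0,1.2,0],
    [0.3,1.3,0],
    [0.3,0,0],
    [0,0,-1],
    [0,0,-1.5],
    [0,0,-0.5],
    [0,0,0]
  ],
  "dr": [
    [0,0,0],
    [0,0,0],
    [0,0,-0.05],
    [0,0,-0.06],
    [0,0,-0.06],
    [0,0,-0.05],
    [0,0,0],
    [0,0,0],
    [0,0,0],
    [0,0,0]
  ]
}}

```text
time: 20.45
ee_pos: [0.4644, -0.1725, 0.013]
tcp_rot: [-3.002, 0.923, 0.004]
force: [0.1, 0.4, -0.3]
finger_gap: 0.0062
gripper_force: 0.0
```

Emit:
{"op": "drive_tool", "data": {
  "hand": [0.93,0.93,0.93,0.93,0.93,0.93,0.93,0.93,0.93,0.93],
  "slide": [
    [0.4,-0.28,0],
    [0.4,-0.28,0],
    [0.4,-0.28,0],
    [0.4,-0.28,0],
    [0.4,-0.28,0],
    [0.4,-0.28,0],
    [0.4,-0.28,0],
    [0.4,-0.28,0],
    [0.4,-0.28,0],
    [0,0,0]
  ],
  "dr": [
    [0,0,0],
    [0,0,0],
    [0,0,0],
    [0,0,0],
    [0,0,0],
    [0,0,0],
    [0,0,0],
    [0,0,0],
    [0,0,0],
    [0,0,0]
  ]
}}

```text
time: 21.45
ee_pos: [0.5021, -0.1987, 0.0145]
tcp_rot: [3.002, -0.924, 0.001]
force: [0.4, -0.2, -1.0]
finger_gap: 0.0062
gripper_force: 0.0
```

```bash
python3 - <<'E'
from h import *
look(["nut_green","vial"],("side",),pic="k")
# endpoints by colour: green nut pixels
b=cv2.imread("pics/k_side.png").astype(int); m=(b[:,:,1]>b[:,:,0]+50)&(b[:,:,1]>b[:,:,2]+50); m[:180]=0
c=cam("side"); v,u=np.nonzero(m); k=(v<300)&(u>180); print(k.sum(), u[k].mean(),v[k].mean(), world(c,(u[k].mean(),v[k].mean()),.0055))
b=cv2.imread("pics/k_side.png")[180:300,180:380]
cv2.imwrite("pics/k.png",cv2.resize(b,None,fx=4,fy=4,interpolation=cv2.INTER_CUBIC))
E
```

```text
side nut_green [404. 198.] 0.23 [ 0.356 -0.504  0.006]
side nut_green [343. 251.] 0.2 [ 0.422 -0.257  0.006]
side vial [342. 256.] 0.6 [ 0.421 -0.252  0.   ]
5 197.4 275.4 [ 0.60463142 -0.12364863  0.0055    ]
```

View pics/k.png

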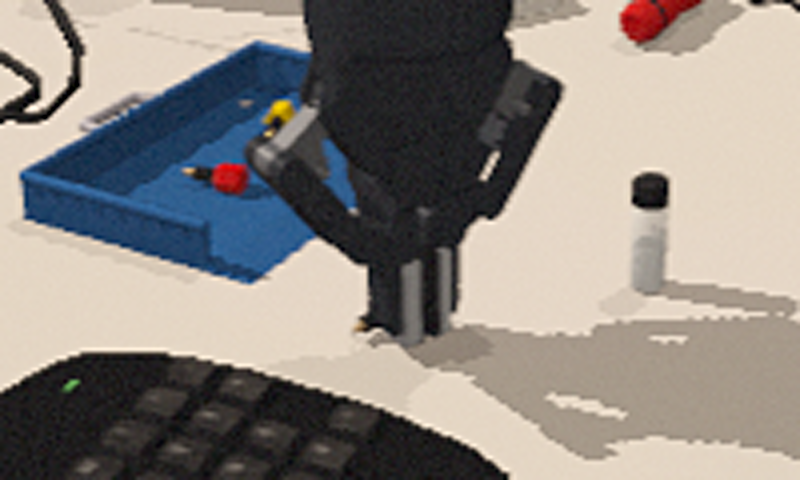

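Green now lies flat along the fingers; only its tail tip shows, at crop (362,325), about 14 mm left of centre, so it is centred. I'll sweep slowly, turning into the tray.

Emit:
{"op": "drive_tool", "data": {
  "hand": [0.93,0.93,0.93,0.93,0.93,0.93,0.93,0.93,0.93,0.93,0.93,0.93],
  "slide": [
    [0.42,-0.28,0],
    [0.42,-0.28,0],
    [0.42,-0.27,0],
    [0.42,-0.27,0],
    [0.43,-0.26,0],
    [0.43,-0.26,0],
    [0.43,-0.25,0],
    [0.44,-0.25,0],
    [0.44,-0.24,0],
    [0.44,-0.24,0],
    [0.44,-0.23,0.1],
    [0,0,0]
  ],
  "dr": [
    [0,0,0.01],
    [0,0,0.01],
    [0,0,0.01],
    [0,0,0.01],
    [0,0,0.01],
    [0,0,0.01],
    [0,0,0.01],
    [0,0,0.01],
    [0,0,0.01],
    [0,0,0.01],
    [0,0,0.01],
    [0,0,0]
  ]
}}

```text
time: 22.85
ee_pos: [0.5496, -0.227, 0.0157]
tcp_rot: [3.049, -0.757, 0.002]
force: [0.6, 0.6, 0.4]
finger_gap: 0.006
gripper_force: 0.0
```

```bash
cat >> h.py <<'E'
def green():
    c=cam("side"); b=c["image"].astype(int); u0,v0=np.meshgrid(np.arange(640),np.arange(400))
    g=(b[...,1]>b[...,0]+40)&(b[...,1]>b[...,2]+40)
    X=[(u,v,world(c,(u,v),.0065)) for v,u in zip(*np.nonzero(g&(v0>180)&(v0<300)))]
    X=[x for x in X if .4<x[2][0]<.72 and -.42<x[2][1]<-.16]
    if X: print("nut",len(X),np.round(np.mean([x[2] for x in X],0),3),np.mean([x[:2] for x in X],0))
    else: print("no green")
E
python3 - <<'E'
from h import *
green(); look(["nut_green","vial"])
E
```

```text
no green
top vial [285. 232.] 0.41 [ 0.428 -0.265  0.   ]
side nut_green [256. 248.] 0.34 [ 0.558 -0.223  0.006]
side vial [341. 254.] 0.85 [ 0.425 -0.257  0.   ]
```

Emit:
{"op": "drive_tool", "data": {
  "hand": [0.93,0.93,0.93,0.93,0.93,0.93,0.93,0.93,0.93,0.93,0.93,0.93],
  "slide": [
    [0.45,-0.16,0.1],
    [0.45,-0.16,0],
    [0.45,-0.17,0],
    [0.45,-0.18,0],
    [0.45,-0.2,0],
    [0.45,-0.2,0],
    [0.45,-0.2,0],
    [0.46,-0.19,0],
    [0.46,-0.19,0],
    [0.46,-0.18,0],
    [0.47,-0.18,0],
    [0,0,0]
  ],
  "dr": [
    [0,0,0.01],
    [0,0,0.01],
    [0,0,0.01],
    [0,0,0.01],
    [0,0,0.01],
    [0,0,0.01],
    [0,0,0.01],
    [0,0,0.01],
    [0,0,0.01],
    [0,0,0.01],
    [0,0,0.01],
    [0,0,0]
  ]
}}

```text
time: 24.4
ee_pos: [0.5996, -0.247, 0.0165]
tcp_rot: [3.086, -0.588, 0.002]
force: [-1.1, 0.5, 1.3]
finger_gap: 0.0061
gripper_force: 0.6
```

```bash
python3 - <<'E'
from h import *
green(); look(["nut_green","nut_red","nut_yellow","vial"])
E
```

```text
no green
top nut_green [296. 147.] 0.36 [ 0.63  -0.284  0.005]
top nut_red [298. 147.] 0.41 [ 0.63  -0.289  0.005]
top nut_yellow [323. 146.] 0.41 [ 0.635 -0.349  0.005]
top vial [288. 234.] 0.58 [ 0.424 -0.272  0.   ]
side vial [340. 255.] 0.57 [ 0.425 -0.254  0.   ]
```

Emit:
{"op": "drive_tool", "data": {
  "hand": [0.93,0.93,0.93,0.93,0.93],
  "slide": [
    [0.46,-0.2,0],
    [0.46,-0.2,0],
    [0.46,-0.2,0],
    [0.46,-0.2,0],
    [0,0,0]
  ],
  "dr": [
    [0,0,0],
    [0,0,0],
    [0,0,0],
    [0,0,0],
    [0,0,0]
  ]
}}

```text
time: 25.45
ee_pos: [0.618, -0.2551, 0.0165]
tcp_rot: [3.086, -0.589, 0.001]
force: [-0.0, -0.1, -0.0]
finger_gap: 0.0058
gripper_force: 0.0
```

Emit:
{"op": "drive_tool", "data": {
  "hand": [0.93,0.93,0.93,0.93,0.93,0.93,0.93,0.93,0.93,0.93],
  "slide": [
    [-1,0.3,0],
    [0,0,2.5],
    [0,0,4],
    [-2,0,4],
    [-4,0,4],
    [-4,0,2],
    [-4,-3,0],
    [-4,-4,0],
    [-2,-4,0],
    [0,-4,0]
  ],
  "dr": [
    [0,0,0],
    [0,0,0],
    [0,0,0],
    [0,0,0],
    [0,0,0],
    [0,0,0],
    [0,0,0],
    [0,0,0],
    [0,0,0],
    [0,0,0]
  ]
}}

```text
time: 26.45
ee_pos: [0.4141, -0.3982, 0.177]
tcp_rot: [3.085, -0.592, -0.001]
force: [1.3, -0.4, 0.0]
finger_gap: 0.0057
gripper_force: 0.0
```

```bash
python3 - <<'E'
from h import *
green(); look()
for cn in ("top","side"):
    c=cam(cn); b=c["image"].astype(int); R,G,B=b[...,0],b[...,1],b[...,2]
    for n,m in dict(g=(G>R+40)&(G>B+40),r=(R>G+70)&(R>B+70),y=(R>B+70)&(G>B+60)).items():
        k,l,st,ce=cv2.connectedComponentsWithStats(m.astype(np.uint8))
        for i in range(1,k):
            w=world(c,ce[i],.0075)
            if st[i,4]>3 and .4<w[0]<.72 and -.45<w[1]<-.16: print(cn,n,st[i,4],np.round(w,3))
    # dark pixels = tails inside the tray region
E
```

```text
nut 44 [ 0.634 -0.268  0.007] [226.59090909 228.38636364]
top nut_green [282. 149.] 0.63 [ 0.624 -0.25   0.005]
top nut_yellow [323. 145.] 0.55 [ 0.638 -0.348  0.005]
top nut_red [300. 146.] 0.52 [ 0.634 -0.294  0.005]
top tray [308. 148.] 0.55 [ 0.63  -0.313  0.   ]
top tray [300. 149.] 0.32 [ 0.627 -0.293  0.   ]
top vial [288. 231.] 0.48 [ 0.43 -0.27  0.  ]
top case [399. 161.] 0.6 [ 0.605 -0.531  0.   ]
side nut_green [228. 232.] 0.44 [ 0.627 -0.259  0.006]
side nut_yellow [249. 208.] 0.39 [ 0.634 -0.358  0.006]
side nut_red [231. 224.] 0.5 [ 0.634 -0.287  0.006]
side tray [244. 222.] 0.8 [ 0.622 -0.311  0.   ]
side vial [340. 252.] 0.56 [ 0.428 -0.261  0.   ]
side case [301. 187.] 0.58 [ 0.58 -0.51  0.  ]
side marker [402. 197.] 0.55 [ 0.361 -0.522  0.   ]
top g 27 [ 0.634 -0.262  0.007]
top r 24 [ 0.625 -0.287  0.007]
top y 23 [ 0.632 -0.353  0.007]
side g 46 [ 0.633 -0.266  0.008]
side r 53 [ 0.623 -0.288  0.008]
side y 30 [ 0.631 -0.357  0.008]
```

```bash
python3 -c "
from cell import r
print(r.finish_job())"
```

```text
the job is handed in; nothing more can be done
None
```

All three fittings measured on the tray floor, completely past the lip, in the last camera readings. The vial, sensor case and marker read where they started, within detection error. The job is handed in at about 26.5 s, with no verdict returned.

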